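Lock the bench balance and put its weight away

TASK

Weighing is over: throw the balance's lock lever into the detent notch that the raised bar marks, while the weight still stands on the pan. Then lift the weight off the pan and put it back, without dropping it, in its own well, the one of the three that fits it. Leave the lever locked and everything else alone.

Things in the scene. Friction and masses are not known exactly. Their poses are not given: they have to be found in the camera images.
- balance: fixed white bench balance, 240 mm square. Origin: on the table under its middle; x runs from its front (lever side, looking roughly to the robot's right) to its back, z up. Head: box over x -100..110, y -120..120, z 147..217 mm; steel pan (126 mm dia) on top, centred at x 30, y 0, surface at z 235. Below the head in front, the lock lever stands out of a panel sloping 40 deg
- lever (a joint): angle of the lock lever (rad), 0 in the middle of its slot, growing as the knob goes to the balance's +y; range -0.62 to 0.62. Spring detent notches at -0.52, -0.26, 0, 0.26 and 0.52; a few newtons at the knob pass it from one notch to the next, and it settles when released near one
- lever_pivot (a point): the lever's pivot, inside the balance at (-18, 0, 5) mm of its frame, with the balance's axes. The lever points along (-sin40deg, 0, cos40deg) at joint 0, that is leaning 40 deg out to the front, and swings sideways in the plane of that line and the balance's y
- lever_knob (a point): centre of the lever's black ball knob, 26 mm dia, 140 mm from the pivot, on a 10 mm rod that stands 60 mm out of the panel. The head's lower front edge is only 8 mm behind and 35 mm above it, so it is reached with the tool tilted about 40 deg, along the lever (closing along the balance's y)
- mark: the mark: a raised steel bar 34 x 16 x 14 mm (x, y, z) on the front edge of the head's top, straight behind where the knob stands when the lever is in the notch wanted. The three other off-centre notches have flat steel dots, 10 mm dia and 3 mm high, instead; which notch has the bar varies (bar at y about -70, -36, 36 or 70 mm of the balance). Origin: centre of underside; axes as the balance's
- weight_m: middle-sized steel weight on the pan, about 0.5 kg: cylinder 40 mm dia, 42 mm high, then a 14 mm neck, then a knob 22 mm dia from 55 to 62 mm height (top at 65 mm). Origin: centre of underside, z up
- well_m: its own storage well: a wooden block 68 x 68 x 30 mm with one round well 43 mm dia, 18 mm deep (well floor 12 mm above the origin), chamfered mouth. Stands in a row of three such blocks 80 mm apart on a 12 mm wooden base; the others have wells of 33 mm (holding the small weight) and 53 mm (empty); their order varies. Origin: centre of the block's underside, z up
- weight_s: smallest steel weight, body 30 mm dia, 57 mm tall in all, standing in its own well; leave alone. Origin: centre of underside
- weight_l: largest steel weight, body 50 mm dia, 75 mm tall in all, standing on the table; leave alone. Origin: centre of underside
- milk: white plastic bottle, 60 mm dia, 190 mm tall, bystander. Origin: centre of underside
- amber: amber glass bottle, 56 mm dia, 130 mm tall, bystander. Origin: centre of underside
- cup_a: white plastic cup, 68 mm dia, 85 mm tall, bystander. Origin: centre of underside
- cup_b: second such cup, bystander. Origin: centre of underside
- dish: low glass dish, 90 mm dia, 16 mm tall, bystander. Origin: centre of underside
- flask: conical glass flask, 84 mm dia, 110 mm tall, bystander. Origin: centre of underside

How it is judged:
On the way, in this order (a step that is already met when the one before it is completed fails the run):
1. The lever is in the marked notch (knob within 7 mm, sideways, of straight in front of the bar) and stays there for 0.3 s, with the weight still on the pan where it was (within 10 mm) (y of lever_knob in the frame of mark between -0.007 and 0.007 m and velocity of joint lever between -0.2 and 0.2 rad/s and distance of weight_m from where it was at the start of the episode below 0.01 m), for 0.3 s.
2. The weight is lifted at least 15 mm clear of the pan, with the lever still in the marked notch (y of lever_knob in the frame of mark between -0.007 and 0.007 m and height (world z) of weight_m above 0.25 m), for 0.1 s.
At the end, for the whole second after the job is handed in: The lever rests in the marked notch (knob within 7 mm, sideways, of the bar's middle); the middle-sized weight stands upright at rest, fully down on the floor of its own well (within 4 mm of its centre, underside within 3.5 mm of the well floor), released (y of lever_knob in the frame of mark between -0.007 and 0.007 m and velocity of joint lever between -0.2 and 0.2 rad/s and horizontal distance between weight_m and well_m below 0.004 m and z of weight_m in the frame of well_m below 0.0155 m and angle between weight_m's own z axis and vertical below 0.08 rad and linear speed of weight_m below 0.02 m/s); the robot touches nothing.
It fails at once if The weight falls or flies free of the fingers faster than 0.5 m/s (a drop of about 13 mm or more) (linear speed of weight_m above 0.5 m/s and contact force between the fingers and weight_m below 0.1 N).
It fails at once if The weight is tipped more than 30 degrees (angle between weight_m's own z axis and vertical above 0.52 rad).
It fails at once if A bystander is disturbed: another weight moved more than 20 mm, or a bottle, cup, dish or flask more than 30 mm (distance of any of weight_s, weight_l from where it was at the start of the episode above 0.02 m or distance of any of milk, amber, cup_a, cup_b, dish, flask from where it was at the start of the episode above 0.03 m).
It also fails if it takes over 56 s, if anything falls off the work surface, if the arm or the gripper's body presses on something with over 40 N, if the wrist force passes 120 N, or if a joint passes its speed limit or range.

ROBOT

A 6-joint arm with a two-finger parallel gripper is mounted at the origin on the work surface. World frame = base frame: x ahead of the robot, y to its left, z up, the work surface at z = 0. Lengths are in m, angles in rad, forces in N, time in s.
With the tool pointing down it reaches from about 0.325 to 0.9 m from the base axis. Payload 6.1 kg.
Tool frame: the origin (TCP) lies midway between the tips of the shut fingers; the grasp point (between the pads) lies 19 mm behind it; z points along the fingers, y is the direction in which the jaws open and shut (so a half turn about z gives the same grasp; the last joint's range is limited). The gripper opens to 85 mm and grips with 20 to 120 N. Pads are 22 mm wide; open, the fingers measure 114 mm over their backs; the gripper's body (76 mm by 85 mm) begins 54 mm behind the grasp point. The pads swing forward as they close: fully open they stand 13 mm farther back than shut.
Start: joints at [-1.38, 0.22, 1.526, -0, 1.395, -0.126], TCP at [0.195, -0.594, 0.231] pointing down, gripper open.
Joint ranges: [-2.98, 2.98], [-0.91, 2.08], [0.09, 2.57], [-1.24, 4.39], [0.2, 2.65], [-2.68, 2.68]. Speed limits (rad/s): [2.57, 2.57, 3.01, 3.14, 3.14, 3.14].

INTERFACE

Orientations are given as a unit quaternion [x, y, z, w].
In Python, from cell import bot, optics, finder gives the robot as it stands.
- The arm moves only by the tool arm_command, never from a script. Its argument "series" is a list of rows, each an object with "travel": the shift along the tool's x, y, z in units of 25 mm (1.0 is 25 mm), a list of three; "rot": the turn, a rotation vector about the tool's x, y, z in rad, a list of three; "grip": the opening, from 0 (shut) to 1 (fully open). In form: [{"travel": [tx, ty, tz], "rot": [wx, wy, wz], "grip": grip}, ...]. A call has 1 to 20 rows; each row is the pose to reach, as a shift and turn from the pose measured when the call began, along the tool's axes at that moment; what a row does not reach only later rows make up. A row lasts 1/8 s, in which the tool goes at most 62.5 mm and 10.7 degrees, less where a joint would pass 70% of its speed; a pose out of reach is approached as far as the arm can. A call with a gripper value outside its range is refused whole. The fingers move at their own pace and stop on an object; the grip force is fixed at half the most. Time passes only in rows, so rows that repeat a pose let the fingers close. It gives the time, the measured TCP pose, the force and the opening at its end, in the units of the state.
- bot.observe(): the state, without advancing time (a new reading comes with each control period).
- optics.get_image(name): name is "scene" or "top"; returns (picture, depth): 480x640x3 uint8, red, green, blue; 480x640 float32, m along the optical axis (not along the pixel's ray), 0 where there is no reading.
- optics.camera_model(name): a dict with "vertical_fov" (degrees; the focal length in pixels is half the picture's height over the tangent of half this angle, whatever the lens; pixels are square), "cx", "cy" (the principal point, pixels), "dist_coeffs" ([k1, k2, p1, p2, k3] as OpenCV has them; the pictures are not rectified), "R" (3x3) and "t" (3): a world point X has camera coordinates R X + t. Camera axes: x right, y down, z forward; pixel columns grow to the right and rows downward; lengths in m; the calibration is good to about 2 mm. A picture is of the moment at which its call begins. camera_model takes no time and is no camera call.
- bot.finish_job(): hands the job in, once; it reports no verdict.
Trained networks look in the newest picture that a camera, given by its name, has taken for a name from the list of things; names that differ only in an ending like _2 or _b are one class to them, and where a whole thing is asked for, a point or a joint stands for the part that bears it (a point fixed in the world has none). Each returns a list of dicts, best first, with "p" (0 to 1); they miss things now and then, are a little off and sometimes report something else, mostly with a low value. They report only what shows in the picture. A call takes as long as a camera call.
- finder.search_frame(thing, camera): "bbox" ([left, top, right, bottom] in pixels, round what is visible of it).
- finder.silhouettes(thing, camera): "pixels" (480x640 bool, what is visible of it) and "bbox" ([left, top, right, bottom] in pixels, round what is visible of it).
- finder.landmark_of(thing, camera): "point" ([column, row] in pixels: a listed point, or the origin of a listed thing).
The state is a dict: "time": time; "joint_positions": joint angles; "qvel": joint speeds; "joint_efforts": joint torques, N m; "ee_pos": TCP position; "eef_rot": TCP orientation; "ft_force": force on the tool from outside, world axes, zero at the start; "torque": the same for the moment, N m; "opening": finger opening in m.
Only numpy, scipy, OpenCV 4.12 (cv2) and the standard library are available. Lean on these libraries where they do the work, as an engineer would, in place of code of your own. Each camera call takes 0.05 s, during which the arm holds its last target. There are 200 camera calls.

## Working session

There is one attempt and no reset: what is moved stays moved. The work goes in short steps, Python scripts to look and compute and a tool call to move; the robot and the scene stay as the last step left them, time stands still between calls to the robot, and variables do not carry over. Pictures are saved under pics/ and viewed, about 8 in all and at most 12, crops included, and the job is handed in when it is done.

Besides the shell and the picture viewer there is one more tool, called as name(argument=value, ...), one argument or row to a line, values as JSON. arm_command: Moves the arm, as the interface text tells. Its arguments: {"type":"object","properties":{"series":{"type":"array"}},"required":["series"]}

```bash
ls; mkdir -p pics
cat > h.py <<'E'
import numpy as np, cv2
from cell import bot, optics, finder
def K(n):
    m=optics.camera_model(n); f=240/np.tan(np.radians(m["vertical_fov"])/2)
    return np.array([[f,0,m["cx"]],[0,f,m["cy"]],[0,0,1.]]),np.array(m["dist_coeffs"],float),np.array(m["R"]),np.array(m["t"])
def ray(n,px):
    k,d,R,t=K(n); u=cv2.undistortPoints(np.array(px,float).reshape(-1,1,2),k,d).reshape(-1,2)
    return -R.T@t, np.c_[u,np.ones(len(u))]@R   # origin, dirs (unit depth)
def at_z(n,px,z):
    o,d=ray(n,px); return o+d*((z-o[2])/d[:,2])[:,None]
def cloud(n,depth,mask):
    v,u=np.nonzero(mask&(depth>0)); o,d=ray(n,np.c_[u,v]); return o+d*depth[v,u][:,None]
def proj(n,X):
    k,d,R,t=K(n); return cv2.projectPoints(np.array(X,float).reshape(-1,1,3),cv2.Rodrigues(R)[0],t,k,d)[0].reshape(-1,2)
E
python3 - <<'E'
from h import *
np.set_printoptions(precision=4,suppress=True)
for n in("scene","top"):
    im,dp=optics.get_image(n); cv2.imwrite(f"pics/{n}1.png",im[...,::-1]); np.savez(f"{n}1.npz",im=im,dp=dp)
    k,d,R,t=K(n); print(n,k[0,0],-R.T@t,d)
    for th in("balance","lever_knob","lever_pivot","mark","weight_m","well_m","weight_s","weight_l"):
        r=finder.landmark_of(th,n); print(th,[(np.round(q["point"],1).tolist(),round(q["p"],2)) for q in r[:3]])
print(bot.observe())
E
```

```text
pics
scene 490.54778340949383 [0.4049 0.3416 1.2502] [-0.1143  0.      0.      0.      0.    ]
balance [([272.5, 307.2], 0.41)]
lever_knob []
lever_pivot []
mark [([263.3, 233.1], 0.41)]
weight_m [([274.7, 306.5], 0.59), ([407.9, 179.5], 0.57), ([323.7, 184.7], 0.57)]
well_m [([390.9, 204.0], 0.66), ([344.0, 151.3], 0.62)]
weight_s [([274.7, 306.5], 0.59), ([407.9, 179.5], 0.57), ([323.7, 184.7], 0.57)]
weight_l [([274.7, 306.5], 0.59), ([407.9, 179.5], 0.57), ([323.7, 184.7], 0.57)]
top 501.8854734866868 [0.4756 0.0086 1.2381] [0.043 0.    0.    0.    0.   ]
balance [([309.0, 225.6], 0.73)]
lever_knob [([309.1, 224.6], 0.52)]
lever_pivot []
mark [([284.6, 185.9], 0.61)]
weight_m [([232.6, 237.3], 0.96), ([459.1, 280.2], 0.67), ([404.6, 200.4], 0.61)]
well_m []
weight_s [([232.6, 237.3], 0.96), ([459.1, 280.2], 0.67), ([404.6, 200.4], 0.61)]
weight_l [([232.6, 237.3], 0.96), ([459.1, 280.2], 0.67), ([404.6, 200.4], 0.61)]
{'time': 0.9, 'joint_positions': array([-1.3801,  0.2204,  1.5265,  0.    ,  1.3947, -0.1261]), 'qvel': array([-0.0001,  0.0014,  0.0011,  0.0011,  0.0009, -0.0007]), 'joint_efforts': array([  0.0003, -49.6841, -38.9733,  -0.0001,   0.0008,  -0.    ]), 'ee_pos': array([ 0.1947, -0.5939,  0.2313]), 'eef_rot': array([0.9875, 0.1577, 0.    , 0.    ]), 'ft_force': array([ 0.1256, -0.3899,  0.0741]), 'torque': array([-0.0021,  0.0115, -0.0217]), 'opening': 0.08535718234544383}
```

View pics/scene1.png

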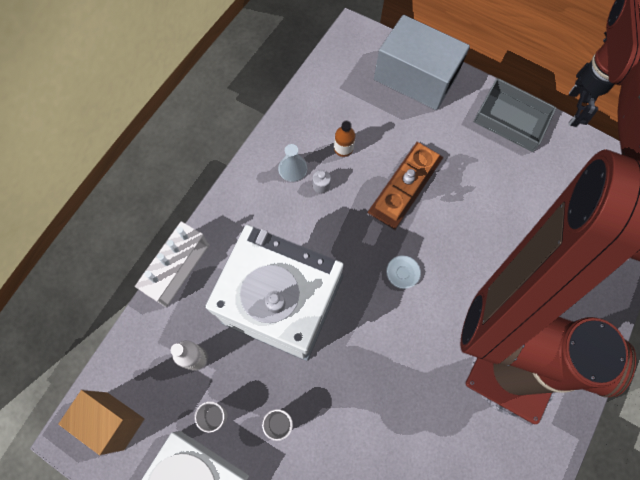

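View pics/top1.png

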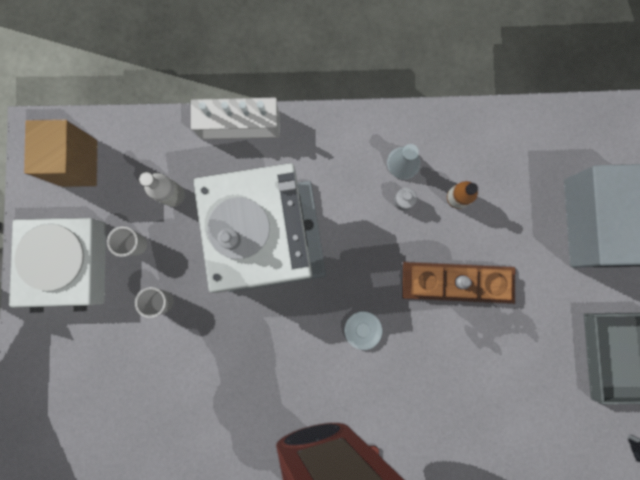

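Bar is at the far end of the head's top edge (top view 285,185; dots at 290,203 / 295,238 / 298,253), so the notch is y≈-70 (lever -0.52). The knob shows at (309,225); the weight is on the pan at (230,238). The well row runs from 427 to 497 px, with the small weight in the middle.

Run:
```python
from h import *
np.set_printoptions(precision=4,suppress=True)
Z=np.load("top1.npz"); im,dp=Z["im"],Z["dp"]
def box(a,b,c,d):
    m=np.zeros((480,640),bool); m[b:d,a:c]=1; return m
P=cloud("top",dp,box(185,155,325,300)); 
s=P[(abs(P[:,2]-.217)<.004)]
r=cv2.minAreaRect((s[:,:2]*1000).astype(np.float32)); print("head",r,len(s),np.median(s[:,2]))
pan=P[abs(P[:,2]-.235)<.004]; print("pan",cv2.minEnclosingCircle((pan[:,:2]*1000).astype(np.float32)))
print("zhist",np.histogram(P[:,2],bins=np.arange(-.01,.33,.01)))
w=P[P[:,2]>.285]; print("weight top",w.mean(0),w.min(0),w.max(0))
w=P[(P[:,2]>.25)&(P[:,2]<.28)]; print("weight body",w.mean(0),w.min(0),w.max(0))
m=P[(P[:,2]>.225)&(P[:,2]<.2335)&(P[:,1]<P[:,1].min()+.12)]; print("bar",m.mean(0),m.min(0),m.max(0),len(m))
k=cloud("top",dp,box(303,212,318,238)); k=k[(k[:,2]>.08)&(k[:,2]<.14)];print("knob",k.mean(0),k.min(0),k.max(0),len(k))
print("knob ray z.112",at_z("top",[[309.1,224.6]],.112))
W=cloud("top",dp,box(395,255,525,312)); t=W[abs(W[:,2]-.042)<.005]; print("block",cv2.minAreaRect((t[:,:2]*1000).astype(np.float32)),np.median(t[:,2]))
for n,bs in(("top",((408,262,446,300),(478,264,515,302))),):
  for b in bs:
    c=cloud(n,dp,box(*b)); c=c[(c[:,2]<.031)&(c[:,2]>.018)]; print("well",c.mean(0),np.ptp(c,0),len(c),np.median(c[:,2]))
sm=W[W[:,2]>.06]; print("small",sm.mean(0),sm.max(0))
S=np.load("scene1.npz")["im"]
a=cv2.resize(S[135:230,365:450],None,fx=6,fy=6,interpolation=2); b=cv2.resize(im[160:265,270:330],None,fx=5.4,fy=5.4,interpolation=2)
h=570; b=cv2.resize(b,(280,h)); a=cv2.resize(a,(510,h)); cv2.imwrite("pics/c2.png",np.hstack([a,b])[...,::-1])
```

```text
head ((601.6143188476562, 160.348388671875), (239.11122131347656, 210.04029846191406), 7.869359493255615) 8007 0.21763064376330554
pan ((626.6141357421875, 154.10633850097656), 104.09345245361328)
zhist (array([2731, 4163,  260,  531,  404,  134,    0,    0,    0,    0,    0,
          0,   22,   66,    0,    0,    9,   17,   23,   27,   27,   77,
       7503, 1099, 2713,   36,   18,   19,  189,   32,   59,   56,    0]), array([-0.01,  0.  ,  0.01,  0.02,  0.03,  0.04,  0.05,  0.06,  0.07,
        0.08,  0.09,  0.1 ,  0.11,  0.12,  0.13,  0.14,  0.15,  0.16,
        0.17,  0.18,  0.19,  0.2 ,  0.21,  0.22,  0.23,  0.24,  0.25,
        0.26,  0.27,  0.28,  0.29,  0.3 ,  0.31,  0.32]))
weight top [0.5736 0.1972 0.2997] [0.5635 0.1877 0.2907] [0.5845 0.2083 0.3057]
weight body [0.5718 0.1938 0.2741] [0.5542 0.1783 0.2502] [0.5929 0.2168 0.28  ]
bar [0.6691 0.0887 0.2309] [0.5446 0.0689 0.2251] [0.6914 0.1271 0.2335] 124
knob [0.6161 0.0467 0.1219] [0.6049 0.0367 0.1125] [0.6282 0.0568 0.1286] 88
knob ray z.112 [[0.616  0.0459 0.112 ]]
block ((479.9399719238281, -309.8818359375), (228.9258270263672, 69.68926239013672), 85.5625) 0.04227419064603399
well [ 0.4849 -0.2317  0.0244] [0.0877 0.0906 0.0129] 292 0.024414054095942217
well [ 0.4741 -0.3903  0.0246] [0.0785 0.0839 0.0125] 409 0.024571066189732926
small [ 0.4799 -0.3068  0.0778] [ 0.4908 -0.2963  0.0867]
```

View pics/c2.png

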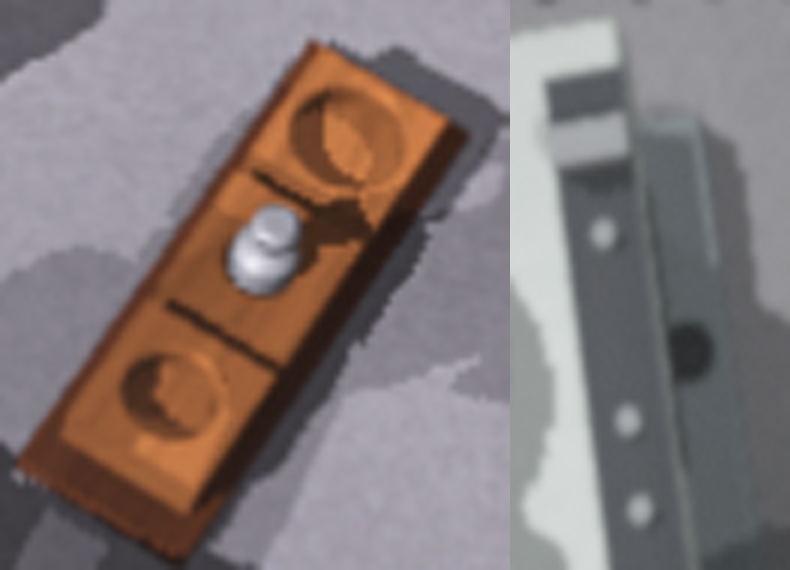

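The left well in the top view (world y≈-0.23, 95 px wide in the scene crop against 115 px) is the 43 mm one. The bar is confirmed at balance y≈-70 and the knob sits at joint 0. Next I compute the poses.

```bash
cat > g.py <<'E'
from h import *
from scipy.spatial.transform import Rotation as Ro
np.set_printoptions(precision=4,suppress=True)
by=np.array([-.9906,-.1369,0]); bx=np.array([-.1369,.9906,0]); bo=np.array([.6023,.1554,0])
def B(v): v=np.array(v)/1000; return bo+bx*v[0]+by*v[1]+np.array([0,0,v[2]])
def knob(q): return B([-18-140*np.cos(q)*np.sin(.698),140*np.sin(q),5+140*np.cos(q)*np.cos(.698)])
def Rt(tilt,roll=0): # tool y=-by, z leaning to +bx ; roll about tool x
    z=np.sin(tilt)*bx+np.array([0,0,-np.cos(tilt)]); y=-by; return Ro.from_matrix(np.c_[np.cross(y,z),y,z])*Ro.from_rotvec([roll,0,0])
def cmd(p,R,s=None):
    s=s or bot.observe(); R0=Ro.from_quat(s["eef_rot"])
    t=R0.inv().apply(np.array(p)-s["ee_pos"])/.025; r=(R0.inv()*R).as_rotvec()
    print("travel",np.round(t,3).tolist(),"rot",np.round(r,4).tolist(),"deg",np.degrees(np.linalg.norm(r)).round(1))
E
python3 - <<'E'
from g import *
R=Rt(np.radians(50)); d=R.as_matrix()[:,2]; print(d,knob(0),knob(-.52))
cmd([.6,-.08,.32],R); cmd(knob(0)-.09*d,R); cmd(knob(0)+.014*d,R)
E
```

```text
[-0.1049  0.7588 -0.6428] [0.6171 0.0484 0.1123] [0.6844 0.0697 0.0981]
travel [21.809, -14.483, -3.548] rot [0.6044, 0.7239, -1.296] deg 91.8
travel [23.566, -16.438, 2.448] rot [0.6044, 0.7239, -1.296] deg 91.8
travel [24.135, -19.574, 5.122] rot [0.6044, 0.7239, -1.296] deg 91.8
```

arm_command(
  series=[
    {"travel": [21.8, -14.5, -3.5], "rot": [0.6044, 0.7239, -1.296], "grip": 0.65},
    {"travel": [21.8, -14.5, -3.5], "rot": [0.6044, 0.7239, -1.296], "grip": 0.65},
    {"travel": [21.8, -14.5, -3.5], "rot": [0.6044, 0.7239, -1.296], "grip": 0.65},
    {"travel": [21.8, -14.5, -3.5], "rot": [0.6044, 0.7239, -1.296], "grip": 0.65},
    {"travel": [21.8, -14.5, -3.5], "rot": [0.6044, 0.7239, -1.296], "grip": 0.65},
    {"travel": [21.8, -14.5, -3.5], "rot": [0.6044, 0.7239, -1.296], "grip": 0.65},
    {"travel": [21.8, -14.5, -3.5], "rot": [0.6044, 0.7239, -1.296], "grip": 0.65},
    {"travel": [21.8, -14.5, -3.5], "rot": [0.6044, 0.7239, -1.296], "grip": 0.65},
    {"travel": [21.8, -14.5, -3.5], "rot": [0.6044, 0.7239, -1.296], "grip": 0.65},
    {"travel": [21.8, -14.5, -3.5], "rot": [0.6044, 0.7239, -1.296], "grip": 0.65},
    {"travel": [21.8, -14.5, -3.5], "rot": [0.6044, 0.7239, -1.296], "grip": 0.65},
    {"travel": [21.8, -14.5, -3.5], "rot": [0.6044, 0.7239, -1.296], "grip": 0.65},
    {"travel": [21.8, -14.5, -3.5], "rot": [0.6044, 0.7239, -1.296], "grip": 0.65},
    {"travel": [21.8, -14.5, -3.5], "rot": [0.6044, 0.7239, -1.296], "grip": 0.65},
    {"travel": [21.8, -14.5, -3.5], "rot": [0.6044, 0.7239, -1.296], "grip": 0.65},
    {"travel": [21.8, -14.5, -3.5], "rot": [0.6044, 0.7239, -1.296], "grip": 0.65},
    {"travel": [21.8, -14.5, -3.5], "rot": [0.6044, 0.7239, -1.296], "grip": 0.65},
  ],
)

```text
time: 3.02
ee_pos: [0.5996, -0.08, 0.3188]
eef_rot: [0.596, 0.683, 0.278, -0.319]
ft_force: [0.3, -0.2, 0.2]
opening: 0.0553
```

Run:
```python
from g import *
s=bot.observe(); print(s["time"],s["joint_positions"],s["opening"])
R=Rt(np.radians(50)); d=R.as_matrix()[:,2]
cmd([.6,-.08,.32],R);cmd(knob(0)-.09*d,R); cmd(knob(0)+.014*d,R)
```

```text
3.025 [-0.5937  0.4584  1.2871  0.6689  1.9733 -0.6481] 0.05525978543436539
travel [0.034, 0.017, -0.032] rot [0.0004, -0.0, -0.0004] deg 0.0
travel [-3.12, 1.396, 5.537] rot [0.0004, -0.0, -0.0004] deg 0.0
travel [-3.12, 1.395, 9.697] rot [0.0004, -0.0, -0.0004] deg 0.0
```

arm_command(
  series=[
    {"travel": [-1.6, 0.7, 2.8], "rot": [0, 0, 0], "grip": 0.65},
    {"travel": [-3.12, 1.4, 5.5], "rot": [0, 0, 0], "grip": 0.65},
    {"travel": [-3.12, 1.4, 5.5], "rot": [0, 0, 0], "grip": 0.65},
    {"travel": [-3.12, 1.4, 6.5], "rot": [0, 0, 0], "grip": 0.65},
    {"travel": [-3.12, 1.4, 7.5], "rot": [0, 0, 0], "grip": 0.65},
    {"travel": [-3.12, 1.4, 8.5], "rot": [0, 0, 0], "grip": 0.65},
    {"travel": [-3.12, 1.4, 9.2], "rot": [0, 0, 0], "grip": 0.65},
    {"travel": [-3.12, 1.4, 9.7], "rot": [0, 0, 0], "grip": 0.65},
    {"travel": [-3.12, 1.4, 9.7], "rot": [0, 0, 0], "grip": 0.65},
  ],
)

```text
time: 4.15
ee_pos: [0.6153, 0.0597, 0.1028]
eef_rot: [0.595, 0.683, 0.277, -0.319]
ft_force: [-0.2, -0.6, 0.0]
opening: 0.0557
```

Run:
```python
from g import *
im,dp=optics.get_image("top"); im2,_=optics.get_image("scene")
p=proj("top",knob(0)[None])[0]; q=proj("scene",knob(0)[None])[0]; print(p,q)
def crop(i,c): 
    x,y=int(c[0])-50,int(c[1])-60; return cv2.resize(i[y:y+120,x:x+100],None,fx=4,fy=4,interpolation=2)
cv2.imwrite("pics/k3.png",np.hstack([crop(im,p),crop(im2,q)])[...,::-1])
```

```text
[307.9464 224.1167] [297.1047 253.6159]
```

View pics/k3.png

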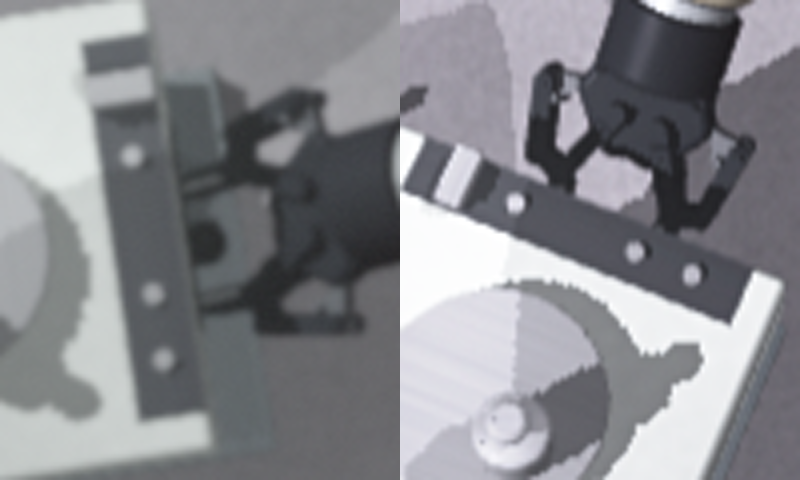

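The top crop shows the knob centred between the open fingers. I'll compute the arc next.

Run:
```python
from g import *
for q in (-.1,-.2,-.3,-.4,-.5,-.53):
    R=Rt(np.radians(50),-q*.48); cmd(knob(q)+.014*R.as_matrix()[:,2],R)
```

```text
travel [-0.006, 0.511, 0.052] rot [0.0492, 0.0004, 0.0001] deg 2.8
travel [-0.021, 1.037, 0.133] rot [0.0972, 0.0004, 0.0001] deg 5.6
travel [-0.045, 1.553, 0.267] rot [0.1452, 0.0004, 0.0001] deg 8.3
travel [-0.078, 2.052, 0.452] rot [0.1932, 0.0004, 0.0001] deg 11.1
travel [-0.12, 2.53, 0.686] rot [0.2412, 0.0004, 0.0001] deg 13.8
travel [-0.135, 2.668, 0.766] rot [0.2556, 0.0004, 0.0001] deg 14.6
```

arm_command(
  series=[
    {"travel": [0, 0, 0], "rot": [0, 0, 0], "grip": 0.2},
    {"travel": [0, 0, 0], "rot": [0, 0, 0], "grip": 0.2},
    {"travel": [0, 0, 0], "rot": [0, 0, 0], "grip": 0.2},
    {"travel": [0, 0, 0], "rot": [0, 0, 0], "grip": 0.2},
    {"travel": [0, 0.51, 0.05], "rot": [0.049, 0, 0], "grip": 0.2},
    {"travel": [-0.02, 1.04, 0.13], "rot": [0.097, 0, 0], "grip": 0.2},
    {"travel": [-0.045, 1.55, 0.27], "rot": [0.145, 0, 0], "grip": 0.2},
    {"travel": [-0.08, 2.05, 0.45], "rot": [0.193, 0, 0], "grip": 0.2},
    {"travel": [-0.12, 2.53, 0.69], "rot": [0.241, 0, 0], "grip": 0.2},
    {"travel": [-0.135, 2.65, 0.76], "rot": [0.254, 0, 0], "grip": 0.2},
    {"travel": [-0.135, 2.65, 0.76], "rot": [0.254, 0, 0], "grip": 0.2},
    {"travel": [-0.135, 2.65, 0.76], "rot": [0.254, 0, 0], "grip": 0.2},
  ],
)

```text
time: 5.75
ee_pos: [0.6796, 0.0796, 0.0883]
eef_rot: [0.551, 0.713, 0.189, -0.391]
ft_force: [0.4, 2.6, 4.4]
opening: 0.0225
```

Run:
```python
from g import *
im,dp=optics.get_image("top"); im2,_=optics.get_image("scene")
p=proj("top",knob(-.52)[None])[0]; q=proj("scene",knob(-.52)[None])[0]; print(p,q)
def crop(i,c): 
    x,y=int(c[0])-50,int(c[1])-60; return cv2.resize(i[y:y+120,x:x+100],None,fx=4,fy=4,interpolation=2)
cv2.imwrite("pics/k4.png",np.hstack([crop(im,p),crop(im2,q)])[...,::-1])
```

```text
[298.3214 196.0792] [269.5107 249.1514]
```

View pics/k4.png

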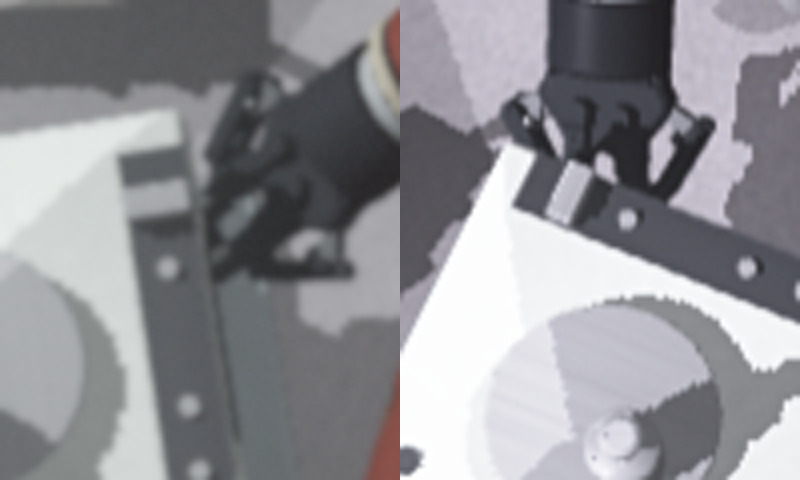

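Opening 22.5 mm means the grip is off the knob's equator. I'll release, back off along the tool and look.

arm_command(
  series=[
    {"travel": [0, 0, 0], "rot": [0, 0, 0], "grip": 0.55},
    {"travel": [0, 0, 0], "rot": [0, 0, 0], "grip": 0.55},
    {"travel": [0, 0, 0], "rot": [0, 0, 0], "grip": 0.6},
    {"travel": [0, 0, -1], "rot": [0, 0, 0], "grip": 0.6},
    {"travel": [0, 0, -2.5], "rot": [0, 0, 0], "grip": 0.6},
    {"travel": [0, 0, -4], "rot": [0, 0, 0], "grip": 0.6},
    {"travel": [0, 0, -5.5], "rot": [0, 0, 0], "grip": 0.6},
    {"travel": [0, 0, -6.5], "rot": [0, 0, 0], "grip": 0.6},
  ],
)

```text
time: 6.85
ee_pos: [0.737, -0.0355, 0.1913]
eef_rot: [0.551, 0.713, 0.189, -0.39]
ft_force: [-0.1, 0.5, -0.2]
opening: 0.051
```

Run:
```python
from g import *
im,dp=optics.get_image("top"); im2,_=optics.get_image("scene")
for q in(-.52,-.26,0): print(proj("top",knob(q)[None])[0])
p=proj("top",knob(-.52)[None])[0]; q=proj("scene",knob(-.52)[None])[0]
print(finder.landmark_of("lever_knob","top"))
def crop(i,c): 
    x,y=int(c[0])-50,int(c[1])-60; return cv2.resize(i[y:y+120,x:x+100],None,fx=4,fy=4,interpolation=2)
cv2.imwrite("pics/k5.png",np.hstack([crop(im,p),crop(im2,q)])[...,::-1])
v,u=np.nonzero(np.ones((480,640),bool)); 
m=np.zeros((480,640),bool); m[175:240,285:325]=1
c=cloud("top",dp,m); lb=np.c_[(c-bo)@bx,(c-bo)@by,c[:,2]]*1000
k=lb[(lb[:,2]>80)&(lb[:,2]<128)&(lb[:,0]<-85)&(lb[:,0]>-125)&(abs(lb[:,1])<90)]; print(len(k),np.median(k,0),k.min(0),k.max(0))
b=lb[(lb[:,2]>225)&(lb[:,2]<236)&(lb[:,0]<-62)]; print("bar",len(b),b.mean(0),b.min(0),b.max(0))
```

```text
[298.3214 196.0792]
[304.2048 209.0167]
[307.9464 224.1167]
[{'point': [299.2, 195.2], 'p': 0.54}]
36 [-103.3675  -68.374   107.0511] [-109.046   -79.4914   99.6063] [-99.0885 -56.8033 111.9379]
bar 84 [-86.3085 -69.3327 232.2859] [-97.0135 -78.2757 225.2956] [-74.7102 -61.7069 235.9784]
```

View pics/k5.png

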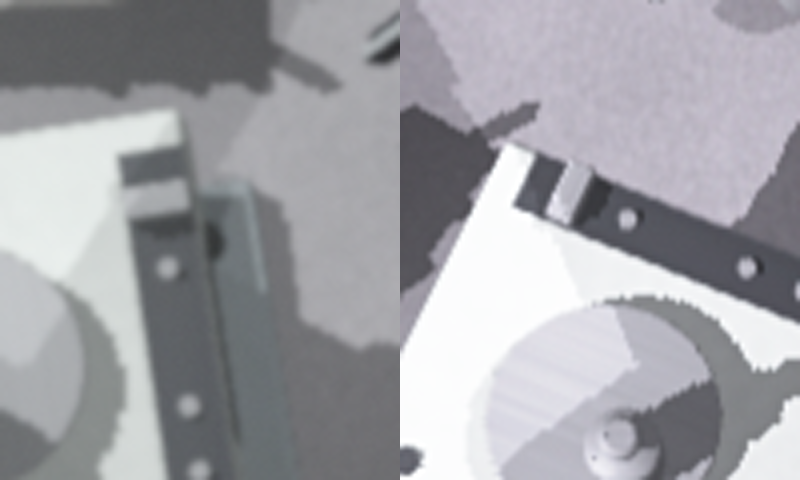

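Lever is in: knob at balance y -68.4 mm, bar at -69.3 mm, and the picture shows it straight in front of the bar. Next is the weight.

```bash
cat >> g.py <<'E'
def Rd(a=-.077): # tool down, jaws along (1,a)
    y=np.array([1,a,0])/np.hypot(1,a); z=np.array([0,0,-1.]); return Ro.from_matrix(np.c_[np.cross(y,z),y,z])
E
python3 - <<'E'
from g import *
print(at_z("scene",[[274.7,306.5]],.235),at_z("top",[[232.6,237.3]],.235))
for n in("scene","top"):
    im,dp=optics.get_image(n); a=cv2.imread
    r=[q for q in finder.silhouettes("weight_m",n)]
    for q in r:
        c=cloud(n,dp,q["pixels"]); 
        h=c[c[:,2]>.295]
        if len(h)<5: continue
        o=c[(c[:,2]>.27)&(c[:,2]<.282)]
        print(n,q["p"],"knob",h.mean(0),(h.min(0)+h.max(0))/2,"shoulder",(o.min(0)+o.max(0))/2,np.ptp(o,0))
cmd([.72,-.03,.40],Rd()); cmd([.574,.197,.36],Rd()); cmd([.574,.197,.257],Rd())
E
```

```text
[[0.5743 0.2036 0.235 ]] [[0.5786 0.1959 0.235 ]]
scene 0.76 knob [0.5752 0.1987 0.3003] [0.5755 0.1983 0.3   ] shoulder [0.5755 0.1979 0.2761] [0.0392 0.0399 0.0116]
top 0.95 knob [0.5737 0.1974 0.3   ] [0.5741 0.1976 0.3   ] shoulder [0.5736 0.1973 0.2759] [0.0384 0.0379 0.0116]
travel [6.616, -1.934, -4.961] rot [-0.3326, -0.8408, 0.309] deg 54.7
travel [11.675, -4.182, 4.444] rot [-0.3326, -0.8408, 0.309] deg 54.7
travel [8.519, -3.507, 7.005] rot [-0.3326, -0.8408, 0.309] deg 54.7
```

arm_command(
  series=[
    {"travel": [3.3, -1.0, -2.5], "rot": [0, 0, 0], "grip": 0.6},
    {"travel": [6.6, -1.9, -5.0], "rot": [-0.1, -0.25, 0.1], "grip": 0.9},
    {"travel": [6.6, -1.9, -5.0], "rot": [-0.3326, -0.8408, 0.309], "grip": 0.9},
    {"travel": [6.6, -1.9, -5.0], "rot": [-0.3326, -0.8408, 0.309], "grip": 0.9},
    {"travel": [6.6, -1.9, -5.0], "rot": [-0.3326, -0.8408, 0.309], "grip": 0.9},
    {"travel": [6.6, -1.9, -5.0], "rot": [-0.3326, -0.8408, 0.309], "grip": 0.9},
    {"travel": [6.6, -1.9, -5.0], "rot": [-0.3326, -0.8408, 0.309], "grip": 0.9},
    {"travel": [11.7, -4.2, 4.4], "rot": [-0.3326, -0.8408, 0.309], "grip": 0.9},
    {"travel": [11.7, -4.2, 4.4], "rot": [-0.3326, -0.8408, 0.309], "grip": 0.9},
    {"travel": [11.7, -4.2, 4.4], "rot": [-0.3326, -0.8408, 0.309], "grip": 0.9},
    {"travel": [11.7, -4.2, 4.4], "rot": [-0.3326, -0.8408, 0.309], "grip": 0.9},
    {"travel": [11.7, -4.2, 4.4], "rot": [-0.3326, -0.8408, 0.309], "grip": 0.9},
    {"travel": [11.7, -4.2, 4.4], "rot": [-0.3326, -0.8408, 0.309], "grip": 0.9},
    {"travel": [11.7, -4.2, 4.4], "rot": [-0.3326, -0.8408, 0.309], "grip": 0.9},
    {"travel": [11.7, -4.2, 4.4], "rot": [-0.3326, -0.8408, 0.309], "grip": 0.9},
  ],
)

```text
time: 9.07
ee_pos: [0.5749, 0.195, 0.3611]
eef_rot: [0.734, 0.679, -0.0, -0.0]
ft_force: [-0.8, 0.0, -0.0]
opening: 0.0768
```

Run:
```python
from g import *
s=bot.observe(); print(s["joint_positions"])
cmd([.5745,.198,.257],Rd())
```

```text
[0.1971 0.1277 1.392  0.     1.6223 0.2761]
travel [0.12, -0.023, 4.163] rot [-0.0004, 0.0001, -0.0021] deg 0.1
```

arm_command(
  series=[
    {"travel": [0.12, -0.02, 1], "rot": [0, 0, 0], "grip": 0.9},
    {"travel": [0.12, -0.02, 2], "rot": [0, 0, 0], "grip": 0.9},
    {"travel": [0.12, -0.02, 3], "rot": [0, 0, 0], "grip": 0.9},
    {"travel": [0.12, -0.02, 3.8], "rot": [0, 0, 0], "grip": 0.9},
    {"travel": [0.12, -0.02, 4.15], "rot": [0, 0, 0], "grip": 0.9},
    {"travel": [0.12, -0.02, 4.15], "rot": [0, 0, 0], "grip": 0.9},
    {"travel": [0.12, -0.02, 4.15], "rot": [0, 0, 0], "grip": 0.3},
    {"travel": [0.12, -0.02, 4.15], "rot": [0, 0, 0], "grip": 0.3},
    {"travel": [0.12, -0.02, 4.15], "rot": [0, 0, 0], "grip": 0.3},
    {"travel": [0.12, -0.02, 4.15], "rot": [0, 0, 0], "grip": 0.3},
    {"travel": [0.12, -0.02, 4.15], "rot": [0, 0, 0], "grip": 0.3},
  ],
)

```text
time: 10.45
ee_pos: [0.575, 0.1983, 0.2589]
eef_rot: [0.734, 0.679, 0.001, 0.0]
ft_force: [-2.2, -0.1, 5.6]
opening: 0.0374
```

arm_command(
  series=[
    {"travel": [0, 0, -0.2], "rot": [0, 0, 0], "grip": 0.3},
    {"travel": [0, 0, -0.6], "rot": [0, 0, 0], "grip": 0.3},
    {"travel": [0, 0, -1.2], "rot": [0, 0, 0], "grip": 0.3},
    {"travel": [0, 0, -2], "rot": [0, 0, 0], "grip": 0.3},
    {"travel": [0, 0, -2.8], "rot": [0, 0, 0], "grip": 0.3},
    {"travel": [0, 0, -3.2], "rot": [0, 0, 0], "grip": 0.3},
    {"travel": [0, 0, -3.2], "rot": [0, 0, 0], "grip": 0.3},
  ],
)

```text
time: 11.32
ee_pos: [0.5754, 0.1983, 0.3404]
eef_rot: [0.734, 0.679, 0.002, 0.001]
ft_force: [0.3, -0.5, -4.3]
opening: 0.0372
```

Run:
```python
from g import *
print(bot.observe()["ft_force"],bot.observe()["torque"])
ims=[]
for n in("scene","top"):
    im,dp=optics.get_image(n); c=proj(n,[[.575,.198,.33]])[0]; x,y=int(c[0])-40,int(c[1])-50
    ims.append(cv2.resize(im[y:y+100,x:x+80],None,fx=5,fy=5,interpolation=2))
    r=finder.landmark_of("weight_m",n); print(n,[(q["point"],q["p"]) for q in r])
cv2.imwrite("pics/w6.png",np.hstack(ims)[...,::-1])
cmd([.4862,-.2301,.340],Rd()); cmd([.53,0,.340],Rd())
```

```text
[ 0.2861 -0.5192 -4.2926] [-0.0042 -0.0317 -0.0065]
scene [([320.7, 184.6], 0.69), ([405.6, 180.8], 0.63), ([271.6, 297.3], 0.59)]
top [([403.1, 200.4], 0.56), ([224.3, 234.4], 0.53), ([460.7, 280.2], 0.49)]
travel [-17.353, -2.173, -0.091] rot [-0.0003, -0.0, -0.0018] deg 0.1
travel [-8.04, -1.15, -0.091] rot [-0.0003, -0.0, -0.0018] deg 0.1
```

View pics/w6.png

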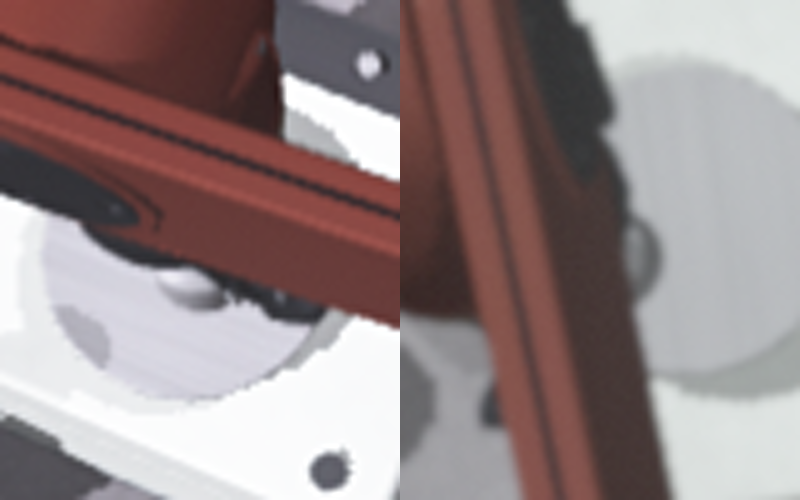

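The weight hangs in the fingers (4.3 N). I'll carry it over the well and refine the well's position from the first scene depth.

arm_command(
  series=[
    {"travel": [-0.8, -0.1, 0], "rot": [0, 0, 0], "grip": 0.3},
    {"travel": [-2.0, -0.25, 0], "rot": [0, 0, 0], "grip": 0.3},
    {"travel": [-3.4, -0.43, 0], "rot": [0, 0, 0], "grip": 0.3},
    {"travel": [-4.8, -0.6, 0], "rot": [0, 0, 0], "grip": 0.3},
    {"travel": [-6.2, -0.78, 0], "rot": [0, 0, 0], "grip": 0.3},
    {"travel": [-7.6, -0.95, 0], "rot": [0, 0, 0], "grip": 0.3},
    {"travel": [-9.0, -1.13, 0], "rot": [0, 0, 0], "grip": 0.3},
    {"travel": [-10.4, -1.3, 0], "rot": [0, 0, 0], "grip": 0.3},
    {"travel": [-11.8, -1.48, 0], "rot": [0, 0, 0], "grip": 0.3},
    {"travel": [-13.2, -1.65, 0], "rot": [0, 0, 0], "grip": 0.3},
    {"travel": [-14.6, -1.83, 0], "rot": [0, 0, 0], "grip": 0.3},
    {"travel": [-15.8, -1.98, 0], "rot": [0, 0, 0], "grip": 0.3},
    {"travel": [-16.7, -2.1, 0], "rot": [0, 0, 0], "grip": 0.3},
    {"travel": [-17.2, -2.15, 0], "rot": [0, 0, 0], "grip": 0.3},
    {"travel": [-17.35, -2.17, 0], "rot": [0, 0, 0], "grip": 0.3},
    {"travel": [-17.35, -2.17, 0], "rot": [0, 0, 0], "grip": 0.3},
    {"travel": [-17.35, -2.17, 0], "rot": [0, 0, 0], "grip": 0.3},
  ],
)

```text
time: 13.65
ee_pos: [0.4864, -0.2293, 0.3377]
eef_rot: [0.734, 0.679, 0.0, -0.0]
ft_force: [1.2, 0.1, -3.8]
opening: 0.0378
```

Run:
```python
from g import *
s=bot.observe(); print(s["ft_force"],s["torque"],s["opening"])
for n,b in(("scene",(360,130,450,235)),("top",(395,255,525,312))):
    dp=np.load(n+"1.npz")["dp"]; m=np.zeros((480,640),bool); m[b[1]:b[3],b[0]:b[2]]=1
    W=cloud(n,dp,m); t=W[abs(W[:,2]-.042)<.005]; r=cv2.minAreaRect((t[:,:2]*1000).astype(np.float32)); print(n,r,np.median(t[:,2]))
    # interior hole centroid: top-plane gaps on a 1 mm grid along row frame
    im=np.load(n+"1.npz")["im"]
    cen=np.array(r[0])/1000; a=np.radians(r[2] if r[1][0]>r[1][1] else r[2]+90); e=np.array([np.cos(a),np.sin(a)]); e*=np.sign(e[1])
    for sg in(80,-80):
        c=cen+e*sg/1000; q=W[np.hypot(*(W[:,:2]-c).T)<.034]; 
        rim=q[abs(q[:,2]-.042)<.0025]; rr=np.hypot(*(rim[:,:2]-c).T); print(sg,c,"innermost rim radius mm",np.percentile(rr,[1,5])*1000)
for n in("scene","top"):
    im,dp=optics.get_image(n); cv2.imwrite(f"pics/{n}7.png",im[...,::-1]); c=proj(n,[[.486,-.23,.2]])[0]
    print(n,c)
    for q in finder.silhouettes("weight_m",n):
        C=cloud(n,dp,q["pixels"]); C=C[C[:,2]>.25]
        if len(C)>5: print(q["p"],len(C),C.mean(0),C.min(0),C.max(0))
cmd([.4862,-.2301,.1],Rd())
```

```text
[ 1.2225  0.0668 -3.7814] [-0.0092 -0.0461  0.0094] 0.0377680490491724
scene ((479.9857482910156, -310.93115234375), (233.6586456298828, 69.60568237304688), 86.43163299560547) 0.04275831765721305
80 [ 0.485  -0.2311] innermost rim radius mm [20.5467 22.0033]
-80 [ 0.475  -0.3908] innermost rim radius mm [26.0846 26.5978]
top ((479.9399719238281, -309.8818359375), (228.9258270263672, 69.68926239013672), 85.5625) 0.04227419064603399
80 [ 0.4861 -0.2301] innermost rim radius mm [20.91  21.953]
-80 [ 0.4738 -0.3896] innermost rim radius mm [25.3407 26.0871]
scene [403.2894 173.8198]
0.57 390 [ 0.4869 -0.2194  0.3534] [ 0.4693 -0.2466  0.3173] [ 0.5071 -0.2076  0.384 ]
top [443.1799 278.8809]
travel [-0.023, -0.006, 9.511] rot [-0.0002, -0.0001, -0.001] deg 0.1
```

arm_command(
  series=[
    {"travel": [0, 0, 1], "rot": [0, 0, 0], "grip": 0.3},
    {"travel": [0.02, -0.02, 2.5], "rot": [0, 0, 0], "grip": 0.3},
    {"travel": [0.04, -0.02, 4], "rot": [0, 0, 0], "grip": 0.3},
    {"travel": [0.04, -0.02, 5.5], "rot": [0, 0, 0], "grip": 0.3},
    {"travel": [0.04, -0.02, 7], "rot": [0, 0, 0], "grip": 0.3},
    {"travel": [0.04, -0.02, 8.3], "rot": [0, 0, 0], "grip": 0.3},
    {"travel": [0.04, -0.02, 9.3], "rot": [0, 0, 0], "grip": 0.3},
    {"travel": [0.04, -0.02, 10], "rot": [0, 0, 0], "grip": 0.3},
    {"travel": [0.04, -0.02, 10.3], "rot": [0, 0, 0], "grip": 0.3},
    {"travel": [0.04, -0.02, 10.3], "rot": [0, 0, 0], "grip": 0.3},
  ],
)

```text
time: 15.1
ee_pos: [0.4861, -0.2285, 0.0804]
eef_rot: [0.734, 0.679, -0.0, -0.0]
ft_force: [-0.3, 0.4, -4.4]
opening: 0.0375
```

Run:
```python
from g import *
s=bot.observe(); print(s["ee_pos"],s["ft_force"])
ims=[]
for n in("scene","top"):
    im,dp=optics.get_image(n); c=proj(n,[[.486,-.24,.06]])[0]; x,y=int(c[0])-40,int(c[1])-50
    ims.append(cv2.resize(im[y:y+100,x:x+80],None,fx=5,fy=5,interpolation=2))
    for q in finder.silhouettes("weight_m",n):
        C=cloud(n,dp,q["pixels"]); C=C[(np.hypot(C[:,0]-.486,C[:,1]+.23)<.04)&(C[:,2]>.05)]
        if len(C)>5: print(n,q["p"],len(C),C.mean(0),C.min(0),C.max(0))
cv2.imwrite("pics/w8.png",np.hstack(ims)[...,::-1])
cmd([.4858,-.2304,.047],Rd())
```

```text
[ 0.4861 -0.2285  0.0804] [-0.3066  0.4378 -4.4466]
scene 0.54 207 [ 0.4853 -0.2183  0.0993] [ 0.468  -0.2362  0.0655] [ 0.5028 -0.2068  0.1256]
top 0.48 21 [ 0.4902 -0.2096  0.0882] [ 0.4833 -0.2129  0.0701] [ 0.497  -0.2075  0.104 ]
travel [-0.057, -0.036, 1.378] rot [0.0017, 0.001, -0.001] deg 0.1
```

View pics/w8.png

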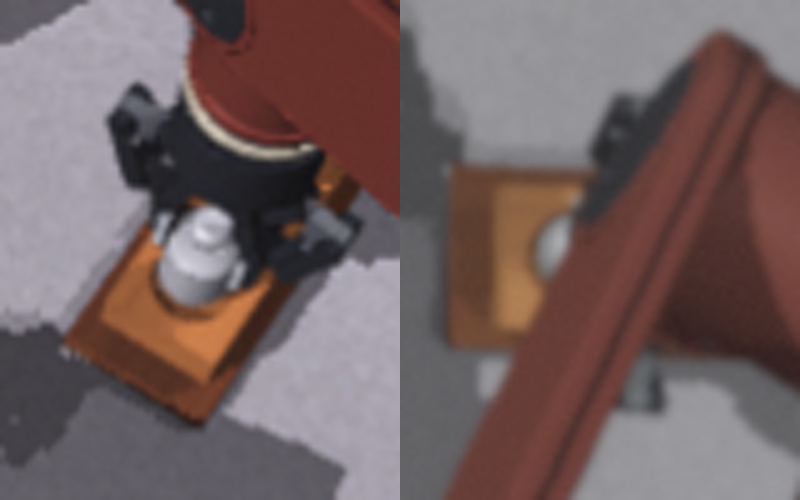

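The weight hangs just above the 43 mm well. Both cameras put it about 2.7 mm too far in +y, so I'll correct that and lower gently.

arm_command(
  series=[
    {"travel": [-0.06, 0, 0], "rot": [0, 0, 0], "grip": 0.3},
    {"travel": [-0.11, -0.02, 0], "rot": [0, 0, 0], "grip": 0.3},
    {"travel": [-0.11, -0.02, 0.2], "rot": [0, 0, 0], "grip": 0.3},
    {"travel": [-0.11, -0.02, 0.4], "rot": [0, 0, 0], "grip": 0.3},
    {"travel": [-0.11, -0.02, 0.6], "rot": [0, 0, 0], "grip": 0.3},
    {"travel": [-0.11, -0.02, 0.75], "rot": [0, 0, 0], "grip": 0.3},
    {"travel": [-0.11, -0.02, 0.85], "rot": [0, 0, 0], "grip": 0.3},
  ],
)

```text
time: 16.18
ee_pos: [0.486, -0.2316, 0.0598]
eef_rot: [0.734, 0.679, 0.0, 0.001]
ft_force: [-0.3, 0.3, -4.5]
opening: 0.0374
```

No contact and the bottom is below the rim: it is in the mouth. Continue.

arm_command(
  series=[
    {"travel": [0, 0, 0.15], "rot": [0, 0, 0], "grip": 0.3},
    {"travel": [0, 0, 0.3], "rot": [0, 0, 0], "grip": 0.3},
    {"travel": [0, 0, 0.4], "rot": [0, 0, 0], "grip": 0.3},
    {"travel": [0, 0, 0.46], "rot": [0, 0, 0], "grip": 0.3},
    {"travel": [0, 0, 0.46], "rot": [0, 0, 0], "grip": 0.3},
  ],
)

```text
time: 16.8
ee_pos: [0.486, -0.2316, 0.0482]
eef_rot: [0.734, 0.679, 0.0, 0.001]
ft_force: [0.1, 0.4, -4.3]
opening: 0.0374
```

arm_command(
  series=[
    {"travel": [0, 0, 0.04], "rot": [0, 0, 0], "grip": 0.3},
    {"travel": [0, 0, 0.08], "rot": [0, 0, 0], "grip": 0.3},
    {"travel": [0, 0, 0.08], "rot": [0, 0, 0], "grip": 0.3},
  ],
)

```text
time: 17.18
ee_pos: [0.4862, -0.2318, 0.0479]
eef_rot: [0.734, 0.679, 0.0, 0.001]
ft_force: [-5.0, 2.4, 9.1]
opening: 0.0377
```

Floor contact (+9 N). Release and go straight up.

arm_command(
  series=[
    {"travel": [0, 0, 0], "rot": [0, 0, 0], "grip": 0.55},
    {"travel": [0, 0, 0], "rot": [0, 0, 0], "grip": 0.7},
    {"travel": [0, 0, 0], "rot": [0, 0, 0], "grip": 0.8},
    {"travel": [0, 0, -0.2], "rot": [0, 0, 0], "grip": 0.8},
    {"travel": [0, 0, -1], "rot": [0, 0, 0], "grip": 0.8},
    {"travel": [0, 0, -2.5], "rot": [0, 0, 0], "grip": 0.8},
    {"travel": [0, 0, -4], "rot": [0, 0, 0], "grip": 0.8},
    {"travel": [0, 0, -6], "rot": [0, 0, 0], "grip": 0.8},
    {"travel": [0, -1, -8], "rot": [0, 0, 0], "grip": 0.8},
    {"travel": [-2, -3, -8.5], "rot": [0, 0, 0], "grip": 0.8},
    {"travel": [-5, -3.5, -8.5], "rot": [0, 0, 0], "grip": 0.8},
    {"travel": [-7.5, -3.5, -8.5], "rot": [0, 0, 0], "grip": 0.8},
    {"travel": [-10, -3.5, -8.5], "rot": [0, 0, 0], "grip": 0.8},
    {"travel": [-10, -3.5, -8.5], "rot": [0, 0, 0], "grip": 0.8},
    {"travel": [-10, -3.5, -8.5], "rot": [0, 0, 0], "grip": 0.8},
  ],
)

```text
time: 19.05
ee_pos: [0.3786, -0.4753, 0.2601]
eef_rot: [0.735, 0.678, 0.0, 0.0]
ft_force: [0.7, -0.4, -0.3]
opening: 0.0682
```

Run:
```python
from g import *
ims=[]
for n in("scene","top"):
    im,dp=optics.get_image(n); c=proj(n,[[.486,-.24,.06]])[0]; x,y=int(c[0])-40,int(c[1])-50
    ims.append(cv2.resize(im[y:y+100,x:x+80],None,fx=5,fy=5,interpolation=2))
    m=np.zeros((480,640),bool); m[y:y+100,x:x+80]=1; C=cloud(n,dp,m); C=C[(np.hypot(C[:,0]-.486,C[:,1]+.23)<.03)]
    k=C[C[:,2]>.079]; print(n,"knob",(k.min(0)+k.max(0))/2,"ztop",C[:,2].max(),np.median(k[:,2]))
    if n=="top":
        m[:]=0; m[175:240,285:325]=1; c=cloud(n,dp,m); lb=np.c_[(c-bo)@bx,(c-bo)@by,c[:,2]]*1000
        k=lb[(lb[:,2]>80)&(lb[:,2]<128)&(lb[:,0]<-85)&(lb[:,0]>-125)&(abs(lb[:,1])<90)]; print("lever",np.median(k,0))
cv2.imwrite("pics/e9.png",np.hstack(ims)[...,::-1])
```

```text
scene knob [ 0.4851 -0.2301  0.0868] ztop 0.093829813091858 0.08936484291557212
top knob [ 0.4862 -0.2301  0.0868] ztop 0.09391671977321714 0.08877901639355923
lever [-103.3422  -68.3022  107.011 ]
```

View pics/e9.png

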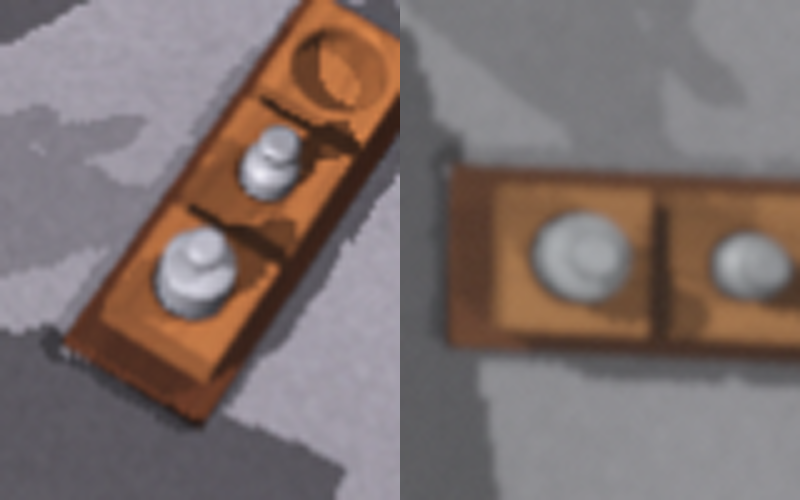

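The weight stands upright in its well: its top is at z 0.089 as expected for the well floor, and it is centred within 1 mm. The lever is unchanged at -68.3 mm. Handing in.

```bash
python3 -c "
from cell import bot
print(bot.finish_job())"
```

```text
the job is handed in; nothing more can be done
None
```

The lever is locked in the marked notch and the weight is back in its own 43 mm well. I handed the job in after about 19 s of the 56 s, and it gave no verdict.

- **Lever:** I gripped the knob with the tool tilted 50° (you suggested about 40°, but that looked tight against the head). I swung it to the bar at the balance's y ≈ -70 mm. The last check had the knob at -68.3 mm against the bar at -69.3 mm, unchanged since it was released.
- **Weight:** I lifted it about 80 mm off the pan. It touched the well floor with about 9 N showing before I let go. Its top is at z ≈ 0.089 m, which is right for standing on the well floor. It is upright in the last picture and centred within about 1 mm in both cameras.
- **Disagreements:**
  - The finger opening read about 3 mm below the true diameter on both the knob and the weight, and I put that down to a reading bias.
  - Just before insertion both cameras showed the weight 2–3 mm off in y, so I corrected it.
- **Not checked:** I did not measure the bystanders individually. The small weight still stands in its well.

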